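# Run, stop, lock and load the bench centrifuge's rotor

### The job

The open bench centrifuge is switched off and has just been cleaned: give its rotor a push so that it spins freely by itself at 15 turns a minute or more, and while it is still turning slow it by touch until it stands with the red-edged lock hole in its rim in line with the lock slot on the housing. Push the lock bolt fully in to hold the rotor, then take the red-capped tube from the rack and seat it fully in the rotor's one empty slanted place. Let go of it there, with the rotor still locked, and leave everything else on the bench where it stands.

Things in the scene. Friction and masses are not known exactly. Their poses are not given: they have to be found in the camera images.
- centrifuge: round white bench centrifuge, drum 304 mm across, 125 mm high, red band, open on top; fixed. Origin on the drum's axis at bench height, z up. Its -x side carries a white console block (170 mm wide, 118 mm high, out to 225 mm from the axis) and on top of that the rotor lock
- rim: the rotor (2.3 kg, upright axis, free bearing: coasts 10 s or more). Origin on the axis at the level of its rim's top face, 143 mm above the bench. The rim is a bare flat ring, radius 104 to 126 mm, 16 mm thick, free to touch from above all round. Inside it three fixed white-capped tubes stand up to 60 mm above the rim, within 90 mm of the axis. Lock hole on its -x side, empty place on its +x side
- rotor (a joint): rotor angle in rad, anticlockwise positive from above, unlimited. The lock hole is at the lock slot when this is 0 or any whole number of turns (2 pi). The rotor's three white-capped tubes (caps 35 mm across, 45 to 60 mm from the axis) stand at the lock hole's angle and 90 degrees either side of it, the empty sleeve at 180; about 50 mm clear between them; hub top 18 mm above the rim's face
- lock_hole (a point): mouth of the lock hole, a 19 mm wide gap through the rim whose two edges are red, on the rim's outer face 126 mm from the axis, half-way up the rim (135 mm above the bench)
- lock_slot (a point): fixed point in line with the lock slot (14 mm wide slot between two dark steel cheeks on the -x side of the housing), 126 mm from the axis, 135 mm above the bench: it coincides with lock_hole when the hole is in line
- lock_bolt (a joint): how far the lock bolt is pushed in towards the axis, m: 0 drawn, 0.022 fully in. It slides along the centrifuge's +x with about 1.5 N of friction and stays where left. Its round-nosed 10 mm rod runs in the slot and enters the lock hole; if the hole is out of line the rim stops it
- bolt_tab (a point): middle of the outer face (the face away from the axis) of the bolt's black upright thumb tab, 10 mm thick, 30 mm wide, 34 mm high, 141 mm above the bench; push it along the centrifuge's +x. Drawn, this face is 183 mm from the axis; the console top is 118 mm above the bench
- place: the rotor's one empty slanted steel sleeve, inside diameter 36 mm, 75 mm deep, its mouth 64 mm from the rotor's axis. Origin at the middle of its inner floor; z runs up the bore and out of the mouth, leaning 27 degrees from vertical towards the rotor's axis; y lies level, along the rim. With the rotor locked it is on the far side from the lock
- tube_mid (a point): middle (half-way up) of the loose red-capped tube: 120 mm long, about 60 g, body 29 mm across, tapering in its lowest 14 mm to a flat 12 mm foot; cap with 12 flats, 35 mm across, 22 mm high (its middle 49 mm above this point). It stands upright in a hole of the rack, foot 6 mm above the bench; once seated it stands 45 mm out of the sleeve
- tube_foot (a point): middle of the red-capped tube's flat foot
- red_tube: the red-capped tube; origin at its foot, z along it towards the cap
- rack: blue rack, 210 x 60 mm, top plate 66 mm above the bench, fixed; three 32 mm holes 70 mm apart along its x axis hold the red-, blue- and green-capped tubes in any order. Origin under its middle
- blue_tube: blue-capped tube in the rack, same size, to be left alone; origin at its foot
- green_tube: green-capped tube in the rack, same size, to be left alone; origin at its foot
- bottle: amber bottle 60 mm across, 150 mm high, standing loose, to be left alone; origin under it
- jar: orange jar with white lid, 60 mm across, 70 mm high, standing loose, to be left alone; origin under it
- beaker: white cup 70 mm across, 80 mm high, standing loose near the robot, to be left alone; origin under it

How it is judged:
By the outcome, as a careful person would: the job done as asked, in the order asked, and still so for the second after the job is handed in, with the robot touching nothing.
It also fails if it takes over 67 s, if anything falls off the work surface, if the arm or the gripper's body presses on something with over 40 N, if the wrist force passes 120 N, or if a joint passes its speed limit or range.

### The arm

A 6-joint arm with a two-finger parallel gripper is mounted at the origin on the work surface. World frame = base frame: x ahead of the robot, y to its left, z up, the work surface at z = 0. Lengths are in m, angles in rad, forces in N, time in s.
With the tool pointing down it reaches from about 0.3 to 0.775 m from the base axis. Payload 14.6 kg.
Tool frame: the origin (TCP) lies on the centre line of the jaws, within the pads' length; the fingertips stand 17 mm ahead of it and the grasp point (between the pads) lies 2 mm behind it; z points along the fingers, x is the direction in which the jaws open and shut, and the axes are right-handed (so a half turn about z gives the same grasp; the last joint's range is limited). The gripper opens to 94 mm and grips with 3 to 60 N. Pads are 16 mm wide; open, the fingers measure 119 mm over their backs; the gripper's body (75 mm by 177 mm) begins 78 mm behind the grasp point.
Start: joints at [-1.338, 0.3, 1.521, -0, 1.321, -0.067], TCP at [0.162, -0.525, 0.222] pointing down, gripper open.
Joint ranges: [-3.03, 3.03], [-0.79, 2.21], [0.23, 2.52], [-1.04, 4.18], [0, 3.07], [-2.55, 2.55]. Speed limits (rad/s): [2.22, 2.22, 2.57, 3.14, 3.14, 3.14].

### API

Orientations are given as [roll, pitch, yaw] about the fixed x, y, z axes, in that order (R = Rz(yaw) Ry(pitch) Rx(roll)).
In Python, from station import ctrl gives the robot as it stands. The module is installed in compiled form; this text tells all that it offers.
- The arm moves only by the tool drive_tool, never from a script. Its argument "increments" is a list of rows, each a list of 3 entries, a list of its own where there are three numbers: the turn, a rotation vector about the tool's x, y, z in degrees, then the shift along the tool's x, y, z in mm, then the opening, from 0 (shut) to 1 (fully open). In form: [[[ax, ay, az], [dx, dy, dz], hand], ...]. A call has 1 to 20 rows; each row shifts and turns the commanded pose from where the row before left it, along the tool's axes as they then stand; what a row does not reach is not made up. A row lasts 1/8 s, in which the tool goes at most 62.5 mm and 10.7 degrees, less where a joint would pass 70% of its speed; a pose out of reach is approached as far as the arm can. A call with a gripper value outside its range is refused whole. The fingers move at their own pace and stop on an object; "squeeze" is the grip in N (left out, the last holds). Time passes only in rows, so rows that do not move let the fingers close. It gives the time, the measured TCP pose, the force and the opening at its end, in the units of the state.
- ctrl.get_obs(): the state, without advancing time (a new reading comes with each control period).
- ctrl.camera(name): name is "scene" or "side" or "wrist"; returns the picture (420x560x3 uint8, red, green, blue); there is no depth.
- ctrl.calibration(name): a dict with "fx", "fy", "cx", "cy" (pixels), "rvec" (rotation vector, rad) and "tvec" (3), from world to camera coordinates, as OpenCV has them. Camera axes: x right, y down, z forward; pixel columns grow to the right and rows downward; lengths in m; the calibration is good to about 2 mm. The wrist camera is an equidistant fisheye: a pixel r from the principal point sees the ray r / f radians off the axis. A picture is of the moment at which its call begins: read the wrist's pose just before it. calibration takes no time and is no camera call; for the wrist camera it gives the pose at the moment of the call.
- ctrl.hand_in(): hands the job in, once; it reports no verdict.
The state is a dict: "time_s": time; "qpos": joint angles; "joint_vel": joint speeds; "tau": joint torques, N m; "ee_pos": TCP position; "eef_rot": TCP orientation; "force": force on the tool from outside, world axes, zero at the start; "moment": the same for the moment, N m; "grip_width": finger opening in m.
Only numpy, scipy, OpenCV 4.12 (cv2) and the standard library are available. Lean on these libraries where they do the work, as an engineer would, in place of code of your own. Each camera call takes 0.05 s, during which the arm holds its last target.

## Working session

There is one attempt and no reset: what is moved stays moved. The work goes in short steps, Python scripts to look and compute and a tool call to move; the robot and the scene stay as the last step left them, time stands still between calls to the robot, and variables do not carry over. Pictures are saved under pics/ and viewed, and the job is handed in when it is done.

Besides the shell and the picture viewer there is one more tool, called by a JSON object that holds its "api" and its "payload", one argument or row to a line. drive_tool: Moves the arm, as the interface text tells. Its arguments: {"type":"object","properties":{"increments":{"type":"array"},"squeeze":{"type":"number"}},"required":["increments"]}

```bash
mkdir -p pics; python3 - <<'E'
from station import ctrl
import cv2
print(ctrl.get_obs())
for n in ["scene","side","wrist"]:
    print(n,ctrl.calibration(n))
    cv2.imwrite(f"pics/{n}0.png",ctrl.camera(n)[:,:,::-1])
E
```

```text
{'time_s': 0.0, 'qpos': array([-1.33758693e+00,  3.00454559e-01,  1.52158334e+00, -1.25989797e-05,
        1.32071611e+00, -6.65913712e-02]), 'joint_vel': array([ 0.00094909, -0.00146369,  0.00024782,  0.00035237, -0.00031965,
       -0.00038556]), 'tau': array([ 2.47311807e-03, -5.31799042e+01, -3.52732766e+01,  7.09143095e-02,
        2.44248554e-02, -2.98726172e-05]), 'ee_pos': array([ 0.16237259, -0.52522531,  0.22189444]), 'eef_rot': array([-3.14152755e+00,  1.15959697e-03, -1.27099239e+00]), 'force': array([ 0.5154694 ,  0.50909315, -1.28871901]), 'moment': array([ 0.0252731 , -0.0040988 , -0.01507205]), 'grip_width': 0.09388316698507285}
scene {'fx': 437.611032424853, 'fy': 437.611032424853, 'cx': 280.81775283709555, 'cy': 211.04684955478845, 'rvec': array([ 0.80001712,  2.75904907, -0.81266355]), 'tvec': array([ 0.46586788, -0.20019864,  1.32503002])}
side {'fx': 398.3147652602818, 'fy': 398.3147652602818, 'cx': 282.1950758454345, 'cy': 210.7178949665487, 'rvec': array([ 2.04703006, -0.17795507,  0.10089898]), 'tvec': array([-0.5689519 ,  0.17006279,  0.77855536])}
wrist {'fx': 325.19226210127806, 'fy': 325.19226210127806, 'cx': 271.5051589866748, 'cy': 208.96458967718866, 'rvec': array([-2.33291772,  1.72101405,  0.25159954]), 'tvec': array([-0.54935389, -0.02882585,  0.39209461])}
```

View pics/scene0.png

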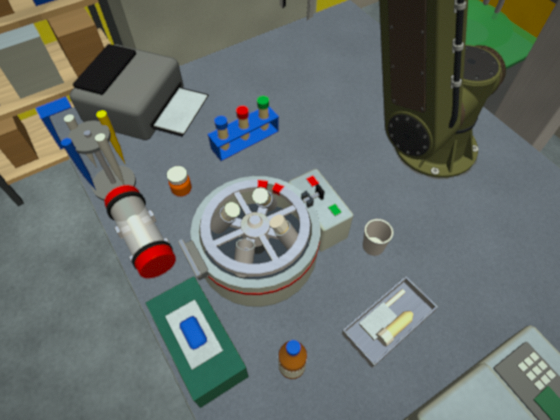

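View pics/side0.png

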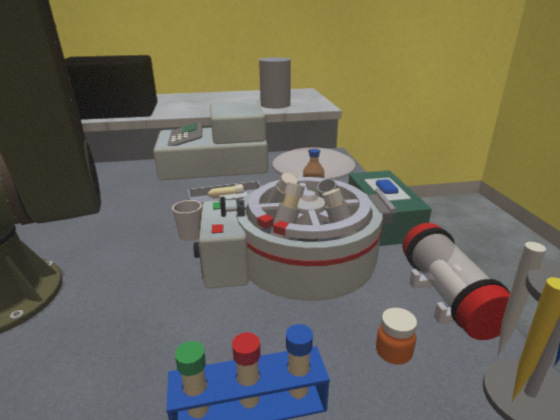

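View pics/wrist0.png

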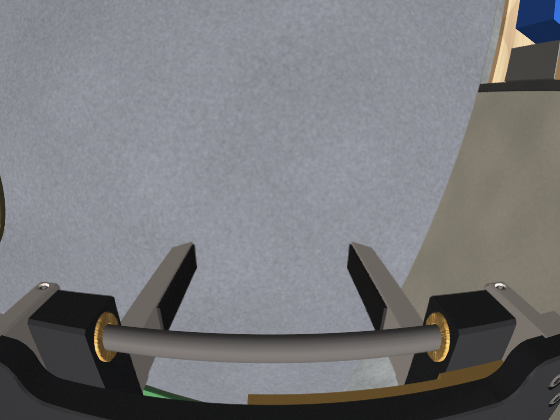

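```bash
cat > h.py <<'E'
import numpy as np, cv2
from station import ctrl
def cal(n):
    c=ctrl.calibration(n); R=cv2.Rodrigues(c['rvec'])[0]; t=c['tvec']
    return c,R,t
def ray(n,u,v,C=None):
    c,R,t=C or cal(n)
    x=(u-c['cx'])/c['fx']; y=(v-c['cy'])/c['fy']
    if n=='wrist':
        r=np.hypot(x,y); s=np.sin(r)/r if r>1e-9 else 1; d=np.array([x*s,y*s,np.cos(r)])
    else: d=np.array([x,y,1.])
    return -R.T@t, R.T@d/np.linalg.norm(d)
def onz(n,u,v,z,C=None):
    o,d=ray(n,u,v,C); return o+d*(z-o[2])/d[2]
def proj(n,p,C=None):
    c,R,t=C or cal(n); q=R@np.asarray(p,float)+t
    if n=='wrist':
        th=np.arctan2(np.hypot(q[0],q[1]),q[2]); h=np.hypot(q[0],q[1]); 
        return np.array([c['cx']+c['fx']*th*q[0]/h, c['cy']+c['fy']*th*q[1]/h])
    return np.array([c['cx']+c['fx']*q[0]/q[2], c['cy']+c['fy']*q[1]/q[2]])
def tri(obs):
    A=np.zeros((3,3));b=np.zeros(3)
    for o,d in obs:
        M=np.eye(3)-np.outer(d,d);A+=M;b+=M@o
    p=np.linalg.solve(A,b); return p,[np.linalg.norm((np.eye(3)-np.outer(d,d))@(p-o)) for o,d in obs]
E
python3 - <<'E'
from h import *
a=cv2.imread('pics/scene0.png')[160:310,160:370]; cv2.imwrite('pics/scene0z.png',cv2.resize(a,None,fx=3.8,fy=3.8,interpolation=cv2.INTER_CUBIC))
a=cv2.imread('pics/side0.png')[160:300,180:390]; cv2.imwrite('pics/side0z.png',cv2.resize(a,None,fx=3.8,fy=3.8,interpolation=cv2.INTER_CUBIC))
for n in['scene','side']:
    print(n,ray(n,280,210)[0]); im=cv2.imread(f'pics/{n}0.png'); hsv=cv2.cvtColor(im,cv2.COLOR_BGR2HSV); H,S,V=cv2.split(hsv)
    for nm,m in dict(red=((H<8)|(H>172))&(S>150)&(V>90),green=(H>50)&(H<80)&(S>120),blue=(H>105)&(H<125)&(S>150)).items():
        k,l,st,ce=cv2.connectedComponentsWithStats(m.astype('uint8'))
        for i in range(1,k):
            if st[i,4]>25: print(nm,st[i],ce[i].round(1))
E
```

```text
scene [0.86636329 0.50045768 1.00586962]
red [236 106  12  13 131] [241.9 111.9]
red [307 176  11  10  67] [312.2 180.7]
red [258 180  10   8  62] [262.2 183.6]
red [272 183  11  12  77] [276.6 188.3]
red [104 185  34  21 250] [118.5 192.1]
red [135 244  40  34 993] [154.6 260.6]
red [215 276  87  19 134] [257.4 289.2]
green [ 466    0   70   68 2548] [496.4  32.7]
green [257  96  12  13 135] [262.6 101.7]
green [329 204  12  11  80] [334.5 209.2]
green [193 360  54  46 533] [221.4 386.8]
green [535 388  25  32 495] [549.3 403.4]
blue [34  0 17  5 48] [40.5  1.2]
blue [ 37  97  56  89 890] [ 62.1 131.8]
blue [ 208  107   71   53 1645] [241.6 133. ]
blue [180 317  26  32 511] [192.8 332.4]
blue [287 340  13  15 162] [292.9 347. ]
side [ 0.4595103  -0.6988907   0.50909541]
red [259 215  14   8  71] [265.5 218.2]
red [273 221  15   8  72] [280.4 224.5]
red [404 223  36  22 243] [417.9 230.8]
red [212 225  10   8  67] [216.7 228.2]
red [330 256  23   8  50] [339.5 260.2]
red [279 258  50   7 138] [304.3 262.1]
red [ 459  285   51   54 1759] [484.4 308.2]
red [232 333  28  32 598] [245.4 346.5]
green [214 203   6   5  29] [216.6 205.1]
green [176 342  28  33 574] [189.4 354.7]
blue [377 181  20  11 136] [386.5 185.9]
blue [ 167  325  162   95 7449] [256.6 386.9]
```

View pics/scene0z.png

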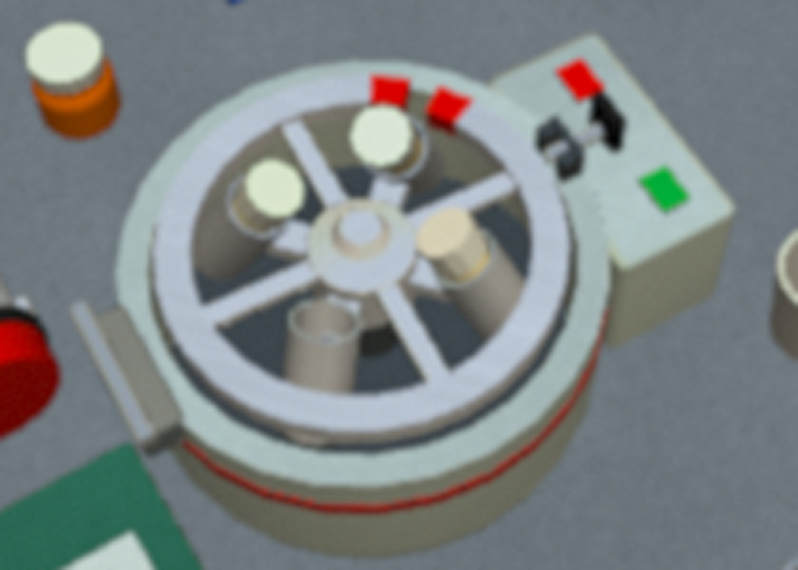

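View pics/side0z.png

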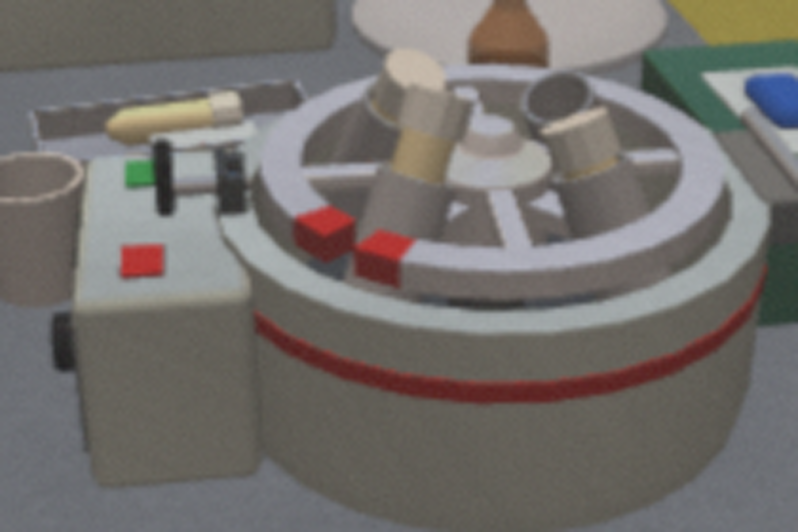

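```bash
python3 - <<'E'
from h import *
im=cv2.imread('pics/scene0.png').astype(int)
for u,v in [(205,240),(305,225),(195,225),(315,220),(250,265),(330,215)]: print((u,v),im[v,u])
E
python3 - <<'E'
from h import *
for n,(cx,cy,) in dict(scene=(255,226),side=(310,205)).items():
    im=cv2.imread(f'pics/{n}0.png'); im=cv2.GaussianBlur(im,(3,3),0).astype(int); B,G,R=im[...,0],im[...,1],im[...,2]
    # rim: lavender: B-G>5
    m=((B-G)>3)&(R-G>-6)&(R+G+B>420)
    mm=np.zeros(m.shape,'uint8'); y,x=np.mgrid[:420,:560]
    mm[m&(np.hypot((x-cx)/75,(y-cy)/70)<1)]=255
    cv2.imwrite(f'pics/m_{n}.png',cv2.resize(mm[140:310,150:400],None,fx=3,fy=3))
E
```

```text
(205, 240) [207 192 181]
(305, 225) [206 192 181]
(195, 225) [188 187 168]
(315, 220) [184 184 165]
(250, 265) [206 193 181]
(330, 215) [200 199 180]
```

View pics/m_scene.png

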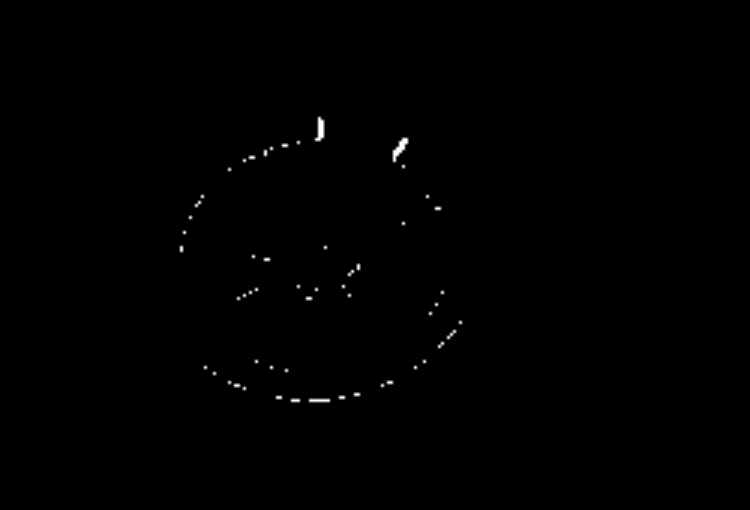

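View pics/m_side.png

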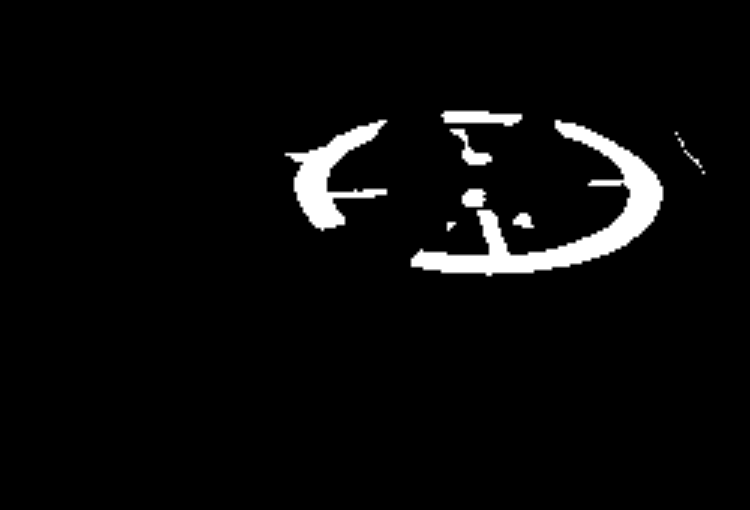

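```bash
python3 - <<'E'
from h import *
from scipy.optimize import least_squares
for n,(cx,cy) in dict(scene=(255,222),side=(308,203)).items():
    im=cv2.imread(f'pics/{n}0.png'); im=cv2.GaussianBlur(im,(3,3),0).astype(int); B,G,R=im[...,0],im[...,1],im[...,2]
    m=((B-G)>6)&(R+G+B>420)
    C=cal(n); pts=[]
    o0=onz(n,cx,cy,.143,C)
    y,x=np.nonzero(m)
    P=np.array([onz(n,u,v,.143,C) for u,v in zip(x,y)])
    c=o0[:2].copy()
    for it in range(20):
        d=P[:,:2]-c; r=np.hypot(*d.T); a=np.degrees(np.arctan2(d[:,1],d[:,0]))//3
        S=[]
        for k in np.unique(a):
            s=(a==k)&(r>.098)&(r<.134)
            if s.sum()>4: S+= [P[s][np.argmax(r[s])][:2]]
        S=np.array(S)
        f=least_squares(lambda q:np.hypot(S[:,0]-q[0],S[:,1]-q[1])-q[2],[*c,.126],loss='soft_l1',f_scale=.001)
        c=f.x[:2]
    print(n,o0,f.x,len(S))
    cz=c
    # hole edges red
for n,pts in dict(scene=[(262.2,183.6),(276.6,188.3)],side=[(265.5,217),(280.4,223)]).items():
    for p in pts: print(n,onz(n,*p,.143))
print('tri red', tri([ray('scene',262.2,183.6),ray('side',280.4,224.5)]), tri([ray('scene',276.6,188.3),ray('side',265.5,218.2)]))
print('btn red',tri([ray('scene',312.2,180.7),ray('side',216.7,228.2)]),'green',tri([ray('scene',334.5,209.2),ray('side',216.6,205.1)]))
print('cap red',tri([ray('scene',241.9,111.9),ray('side',245.4,346.5)]),'green',tri([ray('scene',262.6,101.7),ray('side',189.4,354.7)]))
for n,p in dict(bottle=(293,347),jar=(177,174),beaker=(377,230)).items(): print(n,onz('scene',*p,.15 if n=='bottle' else .075))
# tab top: scene zoom (607,100)?; 
print('tab',onz('scene',160+604/3.8,160+100/3.8,.158),onz('side',180+163/3.8,160+142/3.8,.158))
E
```

```text
scene [0.63638864 0.02339598 0.143     ] [0.63818911 0.02490786 0.12490492] 110
side [0.63436313 0.01452224 0.143     ] [0.63823497 0.02762944 0.12427023] 94
scene [ 0.56572032 -0.06195271  0.143     ]
scene [ 0.54348497 -0.03111027  0.143     ]
side [ 0.54033872 -0.02962545  0.143     ]
side [ 0.56465557 -0.05790734  0.143     ]
tri red (array([ 0.5646498 , -0.06240939,  0.14213197]), [np.float64(0.000759520691994475), np.float64(0.0007595206919942272)]) (array([ 0.5413656 , -0.03205689,  0.14123174]), [np.float64(0.0014168545532483626), np.float64(0.001416854553248483)])
btn red (array([ 0.44630364, -0.01698043,  0.12043976]), [np.float64(0.00044641784841091434), np.float64(0.00044641784841093564)]) green (array([0.44911362, 0.08258996, 0.12075136]), [np.float64(0.0008994748458125047), np.float64(0.0008994748458126163)])
cap red (array([ 0.47505782, -0.32446852,  0.11793072]), [np.float64(0.0008956186771304044), np.float64(0.0008956186771305676)]) green (array([ 0.40503459, -0.32706538,  0.11928254]), [np.float64(0.0010511420868517612), np.float64(0.001051142086851697)])
bottle [0.72004809 0.31131984 0.15      ]
jar [ 0.71831165 -0.25576562  0.075     ]
beaker [0.37631851 0.16641828 0.075     ]
tab [0.4604498  0.02740869 0.158     ] [0.46286981 0.04127885 0.158     ]
```

```bash
python3 - <<'E'
from h import *
from scipy.spatial.transform import Rotation as Ro
o=ctrl.get_obs(); Rt=Ro.from_euler('xyz',o['eef_rot']).as_matrix()
c,R,t=cal('wrist'); print('cam in tool',Rt.T@(-R.T@t-o['ee_pos']),'cam axes in tool\n',(Rt.T@R.T).round(3), 'tool axes\n',Rt.round(3))
T0=Rt.T@(-R.T@t-o['ee_pos']); A=Rt.T@R.T
# predict view: yaw 0
for yaw,pos in [(0,(.64,-.09,.2)),(0,(.64,-.09,.25))]:
    Rn=Ro.from_euler('xyz',[np.pi,0,yaw]).as_matrix(); Rc=(Rn@A).T; tc=-Rc@(Rn@T0+pos)
    for a in range(0,360,30):
        p=np.array([.638+.115*np.cos(np.radians(a)),.026+.115*np.sin(np.radians(a)),.143]); print(a,proj('wrist',p,(c,Rc,tc)).round(),end=' ')
    print()
E
```

```text
cam in tool [-0.00019794 -0.08393703 -0.16155397] cam axes in tool
 [[ 1.    -0.    -0.   ]
 [ 0.     0.959  0.285]
 [-0.    -0.285  0.959]] tool axes
 [[ 0.295 -0.955 -0.   ]
 [-0.955 -0.295  0.001]
 [-0.001 -0.    -1.   ]]
0 [430.  79.] 30 [409.   1.] 60 [350. -57.] 90 [269. -78.] 120 [188. -56.] 150 [129.   2.] 180 [109.  79.] 210 [130. 156.] 240 [189. 212.] 270 [269. 233.] 300 [349. 212.] 330 [408. 156.] 
0 [404.  83.] 30 [386.  18.] 60 [337. -30.] 90 [269. -48.] 120 [202. -30.] 150 [153.  19.] 180 [135.  84.] 210 [154. 148.] 240 [203. 195.] 270 [269. 212.] 300 [336. 195.] 330 [385. 148.]
```

{"api": "drive_tool", "payload": {
  "increments": [
    [[0,0,-10.4],[0,0,0],0],
    [[0,0,-10.4],[0,0,0],0],
    [[0,0,-10.4],[0,0,0],0],
    [[0,0,-10.4],[0,0,0],0],
    [[0,0,-10.4],[0,0,0],0],
    [[0,0,-10.4],[0,0,0],0],
    [[0,0,-10.4],[0,0,0],0],
    [[0,0,0],[39,-40.5,0],0],
    [[0,0,0],[39,-40.5,0],0],
    [[0,0,0],[39,-40.5,0],0],
    [[0,0,0],[39,-40.5,0],0],
    [[0,0,0],[39,-40.5,0],0],
    [[0,0,0],[39,-40.5,0],0],
    [[0,0,0],[39,-40.5,0],0],
    [[0,0,0],[39,-40.5,5],0],
    [[0,0,0],[39,-40.5,10],0],
    [[0,0,0],[39,-40.5,10],0],
    [[0,0,0],[39,-40.5,10],0],
    [[0,0,0],[0,0,0],0]
  ],
  "squeeze": 20
}}

```text
time_s: 2.52
ee_pos: [0.5926, -0.0774, 0.1857]
eef_rot: [-3.141, 0.002, 0.003]
force: [-0.3, -0.4, -0.1]
grip_width: 0.0005
```

```bash
python3 - <<'E'
from h import *
im=ctrl.camera('wrist')[:,:,::-1].copy(); C=cal('wrist')
for a in range(150,390,15):
  for r in(.104,.126):
    p=proj('wrist',[.638+r*np.cos(np.radians(a)),.026+r*np.sin(np.radians(a)),.143],C); cv2.circle(im,tuple(int(x) for x in p),2,(0,255,0),-1)
cv2.imwrite('pics/w1.png',im)
E
```

```text
(no output)
```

View pics/w1.png

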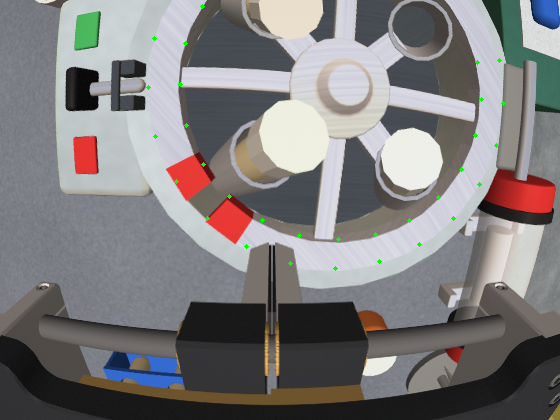

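{"api": "drive_tool", "payload": {
  "increments": [
    [[0,0,0],[0,0,12],0],
    [[0,0,0],[0,0,10],0],
    [[0,0,0],[0,0,3],0],
    [[0,0,0],[0,0,1.5],0]
  ]
}}

```text
time_s: 3.08
ee_pos: [0.5915, -0.0805, 0.1609]
eef_rot: [3.142, -0.0, -0.001]
force: [-0.2, 0.2, -0.3]
grip_width: 0.0007
```

{"api": "drive_tool", "payload": {
  "increments": [
    [[0,0,0],[0,0,1.5],0],
    [[0,0,0],[0,0,0.5],0]
  ]
}}

```text
time_s: 3.32
ee_pos: [0.5922, -0.0806, 0.1602]
eef_rot: [3.141, -0.002, -0.001]
force: [-1.2, -2.8, 9.6]
grip_width: 0.0006
```

{"api": "drive_tool", "payload": {
  "increments": [
    [[0,0,0],[14,5,0.7],0],
    [[0,0,0],[31.8,4.5,0],0],
    [[0,0,0],[31.8,-4.5,0],0],
    [[0,0,0],[29.4,-13,-15],0],
    [[0,0,0],[10,-6,-35],0]
  ]
}}

```text
time_s: 3.95
ee_pos: [0.709, -0.0654, 0.2068]
eef_rot: [-3.141, 0.003, 0.0]
force: [0.2, -0.0, 0.8]
grip_width: 0.0006
```

```bash
cat > ang.py <<'E'
from h import *
CX,CY=.638,.026
def red_angles(im,C):
    hsv=cv2.cvtColor(im[:,:,::-1].copy(),cv2.COLOR_BGR2HSV);H,S,V=cv2.split(hsv)
    m=(((H<8)|(H>172))&(S>150)&(V>90)).astype('uint8')
    k,l,st,ce=cv2.connectedComponentsWithStats(m); out=[]
    for i in range(1,k):
        if st[i,4]<60: continue
        p=onz('wrist',*ce[i],.143,C); r=np.hypot(p[0]-CX,p[1]-CY)
        if .085<r<.14: out.append((round(np.degrees(np.arctan2(p[1]-CY,p[0]-CX))%360,1),round(r,4),int(st[i,4])))
    return out
def shot(tag):
    C=cal('wrist'); t=ctrl.get_obs()['time_s']; im=ctrl.camera('wrist'); cv2.imwrite(f'pics/{tag}.png',im[:,:,::-1]); return t,red_angles(im,C)
E
python3 - <<'E'
from ang import *
for i in range(4): print(shot(f'sp{i}'))
print(ctrl.get_obs()['ee_pos'])
E
```

```text
(3.95, [(np.float64(299.3), np.float64(0.1106), 821), (np.float64(279.5), np.float64(0.1116), 901)])
(4.0, [(np.float64(305.5), np.float64(0.1121), 898), (np.float64(285.5), np.float64(0.1119), 875)])
(4.05, [(np.float64(311.3), np.float64(0.1125), 943), (np.float64(291.5), np.float64(0.1121), 909)])
(4.1, [(np.float64(317.2), np.float64(0.1126), 980), (np.float64(297.7), np.float64(0.1113), 961)])
[ 0.70861937 -0.06617776  0.20823767]
```

{"api": "drive_tool", "payload": {
  "increments": [
    [[0,0,0],[-20,40,0],0],
    [[0,0,0],[-40,5,0],0],
    [[0,0,0],[-40,0,0],0],
    [[0,0,0],[-40,-20,5],0],
    [[0,0,0],[-22,-46,12],0],
    [[0,0,0],[0,0,15],0],
    [[0,0,0],[0,0,0],0],
    [[0,0,0],[0,0,0],0],
    [[0,0,0],[0,0,0],0],
    [[0,0,0],[0,0,0],0],
    [[0,0,0],[0,0,0],0],
    [[0,0,0],[0,0,0],0],
    [[0,0,0],[0,0,0],0],
    [[0,0,0],[0,0,0],0],
    [[0,0,0],[0,0,0],0],
    [[0,0,0],[0,0,0],0],
    [[0,0,0],[0,0,0],0]
  ]
}}

```text
time_s: 6.28
ee_pos: [0.5466, -0.0451, 0.1762]
eef_rot: [3.142, 0.0, -0.0]
force: [-0.5, -0.2, -0.4]
grip_width: 0.0009
```

```bash
python3 - <<'E'
from ang import *
for i in range(3): print(shot(f'sq{i}'))
print(ctrl.get_obs()['ee_pos'])
E
```

```text
(6.275, [(np.float64(181.7), np.float64(0.1154), 1400), (np.float64(200.9), np.float64(0.1153), 1385)])
(6.325, [(np.float64(186.9), np.float64(0.1154), 1376), (np.float64(206.0), np.float64(0.1152), 1370)])
(6.375, [(np.float64(192.1), np.float64(0.1155), 1338), (np.float64(210.4), np.float64(0.1144), 1215)])
[ 0.54662528 -0.04513693  0.17624326]
```

{"api": "drive_tool", "payload": {
  "increments": [
    [[0,0,0],[0,0,0],0],
    [[0,0,0],[0,0,0],0],
    [[0,0,0],[0,0,0],0],
    [[0,0,0],[0,0,0],0],
    [[0,0,0],[0,0,0],0],
    [[0,0,0],[0,0,0],0],
    [[0,0,0],[0,0,0],0]
  ]
}}

```text
time_s: 7.3
ee_pos: [0.5466, -0.0451, 0.1762]
eef_rot: [3.142, 0.0, -0.0]
force: [-0.1, 0.9, -0.3]
grip_width: 0.0007
```

```bash
python3 - <<'E'
from ang import *
for i in range(3): print(shot(f'sr{i}'))
print(ctrl.get_obs()['time_s'])
E
```

```text
(7.3, [(np.float64(305.4), np.float64(0.1141), 489), (np.float64(285.5), np.float64(0.1085), 882)])
(7.35, [(np.float64(310.2), np.float64(0.1155), 392), (np.float64(290.4), np.float64(0.1082), 872)])
(7.4, [(np.float64(315.1), np.float64(0.1174), 287), (np.float64(295.4), np.float64(0.1078), 859)])
7.45
```

View pics/sr1.png

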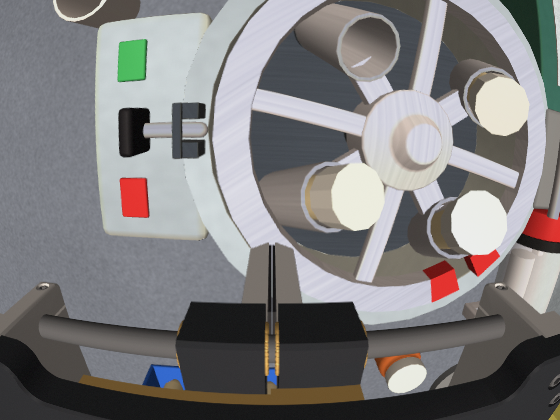

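{"api": "drive_tool", "payload": {
  "increments": [
    [[0,0,0],[0,0,0],0],
    [[0,0,0],[0,0,0],0],
    [[0,0,0],[0,0,0],0],
    [[0,0,0],[0,0,0],0],
    [[0,0,0],[0,0,0],0],
    [[0,0,0],[0,0,0],0],
    [[0,0,0],[0,0,0],0],
    [[0,0,0],[0,0,0],0],
    [[0,0,0],[0,0,0],0],
    [[0,0,0],[0,0,0],0],
    [[0,0,0],[0,0,0],0],
    [[0,0,0],[0,0,0],0]
  ]
}}

```text
time_s: 8.95
ee_pos: [0.5466, -0.0451, 0.1763]
eef_rot: [3.142, -0.0, -0.0]
force: [-0.8, -0.1, -0.4]
grip_width: 0.0007
```

{"api": "drive_tool", "payload": {
  "increments": [
    [[0,0,0],[0,0,0],0],
    [[0,0,0],[0,0,0],0],
    [[0,0,0],[0,0,0],0],
    [[0,0,0],[0,0,0],0],
    [[0,0,0],[8.3,9.1,6],0],
    [[0,0,0],[15.2,13.2,9],0],
    [[0,0,0],[17.3,10.4,3],0],
    [[0,0,0],[14,5.7,1],0],
    [[0,0,0],[8.7,2.6,0],0],
    [[0,0,0],[3.9,0.9,0],0],
    [[0,0,0],[2,0.4,0],0]
  ]
}}

```text
time_s: 10.32
ee_pos: [0.6181, -0.0884, 0.1601]
eef_rot: [3.14, -0.006, -0.001]
force: [-1.1, 0.4, 20.9]
grip_width: 0.0004
```

```bash
python3 - <<'E'
from ang import *
for i in range(2): print(shot(f'st{i}'))
o=ctrl.get_obs();print(o['time_s'],o['ee_pos'],o['force'])
E
```

```text
(10.325, [(np.float64(176.0), np.float64(0.1148), 1230), (np.float64(195.9), np.float64(0.1148), 1252)])
(10.375, [(np.float64(176.1), np.float64(0.1149), 1226), (np.float64(196.0), np.float64(0.1148), 1253)])
10.425 [ 0.61806885 -0.08838728  0.1601138 ] [-1.10319571  0.47118704 22.07382205]
```

View pics/st1.png

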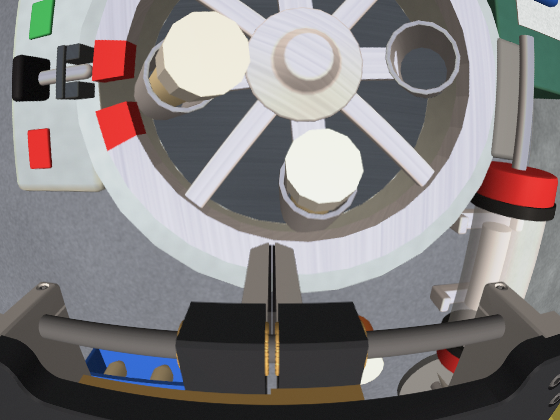

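```bash
python3 - <<'E'
from ang import *
C=cal('wrist')
for nm,p,z in [('rodtip',(88,72),.14),('rod',(55,75),.14),('tab',(31,76),.158),('greenc',(41,18),.12),('redc',(39,148),.12)]:
    q=onz('wrist',*p,z,C); print(nm,q.round(4),np.degrees(np.arctan2(q[1]-CY,q[0]-CX))%360,np.hypot(q[0]-CX,q[1]-CY))
im=cv2.imread('pics/st1.png')[0:210,0:200]; cv2.imwrite('pics/st1z.png',cv2.resize(im,None,fx=2.8,fy=2.8,interpolation=cv2.INTER_CUBIC))
# refine axis from wrist rim: lavender mask
from scipy.optimize import least_squares
for tag in['st1']:
    b=cv2.GaussianBlur(cv2.imread(f'pics/{tag}.png'),(3,3),0).astype(int);B,G,R=b[...,0],b[...,1],b[...,2]
    m=((B-G)>6)&(B+G+R>420); y,x=np.nonzero(m); s=y<238; x,y=x[s],y[s]
    P=np.array([onz('wrist',u,v,.143,C)[:2] for u,v in zip(x[::1],y[::1])]); c=np.array([CX,CY])
    for it in range(15):
        d=P-c;r=np.hypot(*d.T);a=np.degrees(np.arctan2(d[:,1],d[:,0]))//2;S=[];I=[]
        for k in np.unique(a):
            q=(a==k)&(r>.098)&(r<.132)
            if q.sum()>15: S.append(P[q][np.argmax(r[q])]); I.append(P[q][np.argmin(r[q])])
        S=np.array(S);f=least_squares(lambda q:np.hypot(S[:,0]-q[0],S[:,1]-q[1])-q[2],[*c,.126],loss='soft_l1',f_scale=.001);c=f.x[:2]
    I=np.array(I);g=least_squares(lambda q:np.hypot(I[:,0]-q[0],I[:,1]-q[1])-q[2],[*c,.104],loss='soft_l1',f_scale=.001)
    print(f.x,g.x,len(S))
E
```

```text
rodtip [0.5071 0.0286 0.14  ] 178.87346037521368 0.1308883921610716
rod [0.4807 0.0309 0.14  ] 178.23274863660066 0.15733595269490389
tab [0.4746 0.0302 0.158 ] 178.5184064023669 0.1634234056138529
greenc [0.4496 0.0822 0.12  ] 163.3802906097852 0.19662174301087973
redc [ 0.4463 -0.0169  0.12  ] 192.61105681671475 0.19646315618037444
[0.63689541 0.02678686 0.12494909] [0.63678969 0.02560465 0.10342549] 85
```

View pics/st1z.png

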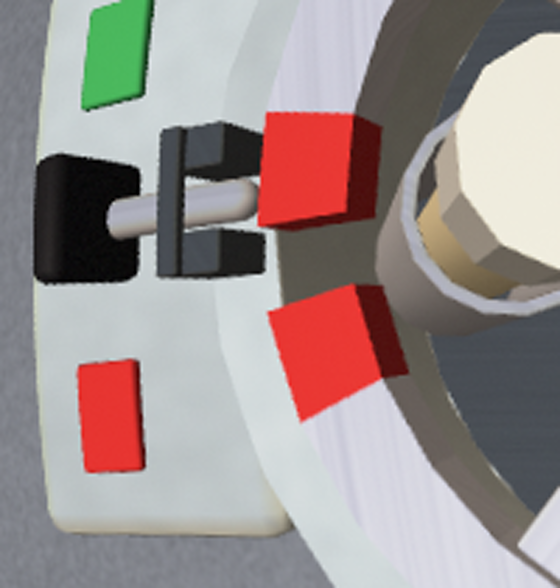

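{"api": "drive_tool", "payload": {
  "increments": [
    [[0,0,0],[-4,-0.7,0],0],
    [[0,0,0],[-4,-0.8,0],0],
    [[0,0,0],[-4,-1,0],0],
    [[0,0,0],[-3,-1,0],0],
    [[0,0,0],[0,0,0],0]
  ]
}}

```text
time_s: 11.05
ee_pos: [0.6029, -0.0849, 0.1601]
eef_rot: [3.14, -0.006, -0.001]
force: [0.0, -0.8, 20.6]
grip_width: 0.0003
```

```bash
python3 - <<'E'
from ang import *
print(shot('su0'))
o=ctrl.get_obs();print(o['time_s'],o['ee_pos'],o['force'])
im=cv2.imread('pics/su0.png')[0:210,0:220]; cv2.imwrite('pics/su0z.png',cv2.resize(im,None,fx=2.8,fy=2.8,interpolation=cv2.INTER_CUBIC))
E
```

```text
(11.05, [(np.float64(168.4), np.float64(0.1147), 1304), (np.float64(188.3), np.float64(0.1148), 1349)])
11.1 [ 0.6029837  -0.08493902  0.16013449] [ 0.30735559  0.27189063 20.69891247]
```

View pics/su0z.png

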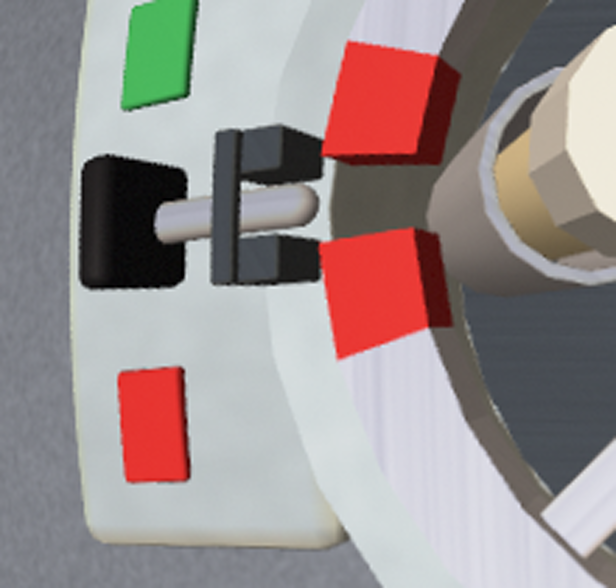

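{"api": "drive_tool", "payload": {
  "increments": [
    [[0,0,0],[0,0,-3],0],
    [[0,0,0],[0,0,-30],0],
    [[0,0,0],[-35.6,-23.4,0],0],
    [[0,0,0],[-35.6,-23.4,0],0],
    [[0,0,0],[-35.6,-23.4,0],0],
    [[0,0,0],[-35.6,-23.4,0],0],
    [[0,0,0],[-35.6,-23.4,0],0],
    [[0,0,0],[0,0,0],0]
  ]
}}

```text
time_s: 12.1
ee_pos: [0.422, 0.0338, 0.1903]
eef_rot: [-3.142, 0.0, 0.001]
force: [0.9, -0.4, 0.5]
grip_width: 0.0005
```

```bash
python3 - <<'E'
from ang import *
print(shot('sv0'))
o=ctrl.get_obs();print(o['time_s'],o['ee_pos'],o['force'])
im=ctrl.camera('scene'); cv2.imwrite('pics/scv.png',cv2.resize(im[130:290,180:390,::-1],None,fx=3.5,fy=3.5,interpolation=cv2.INTER_CUBIC))
E
```

```text
(12.1, [(np.float64(163.5), np.float64(0.1202), 1124), (np.float64(182.0), np.float64(0.1173), 926)])
12.15 [0.42314632 0.03322063 0.19038538] [ 0.24756205 -0.15163039  0.26008913]
```

View pics/sv0.png

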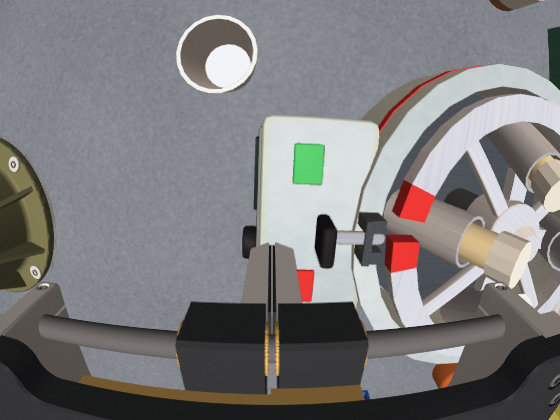

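View pics/scv.png

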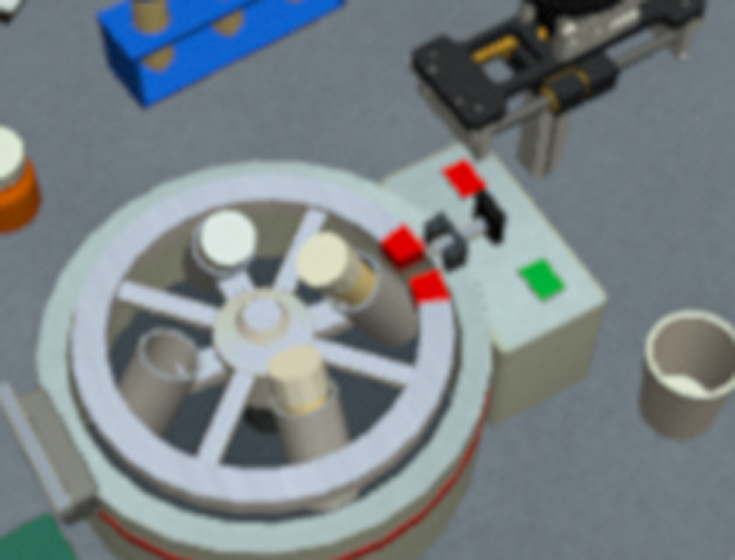

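```bash
python3 - <<'E'
from ang import *
from scipy.optimize import brentq
def show(n,tag,p,z=.143): pass
for i in range(2): print(shot(f'sx{i}'))
im=cv2.imread('pics/sx1.png')[150:300,290:470]; cv2.imwrite('pics/sx1z.png',cv2.resize(im,None,fx=4,fy=4,interpolation=cv2.INTER_CUBIC))
E
```

```text
(12.2, [(np.float64(163.2), np.float64(0.1201), 1130), (np.float64(181.8), np.float64(0.1173), 935)])
(12.25, [(np.float64(163.1), np.float64(0.12), 1137), (np.float64(181.7), np.float64(0.1173), 926)])
```

View pics/sx1z.png

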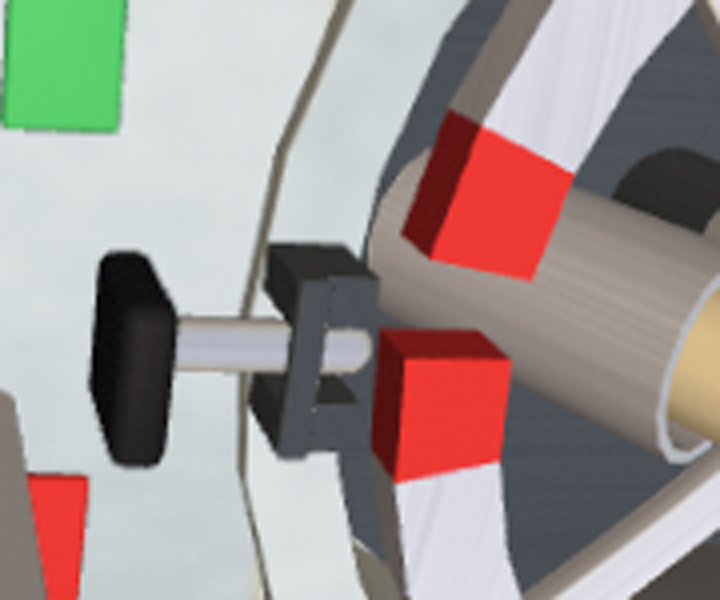

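{"api": "drive_tool", "payload": {
  "increments": [
    [[0,0,0],[41,26,0],0],
    [[0,0,0],[41,26,0],0],
    [[0,0,0],[41,26,0],0],
    [[0,0,0],[0,0,14],0],
    [[0,0,0],[0,0,13],0],
    [[0,0,0],[0,0,3],0],
    [[0,0,0],[0,0,1],0],
    [[0,0,0],[0,0,0.5],0]
  ]
}}

```text
time_s: 13.3
ee_pos: [0.5456, -0.0452, 0.1601]
eef_rot: [3.14, -0.001, 0.0]
force: [-6.7, -5.3, 18.3]
grip_width: 0.0005
```

```bash
python3 - <<'E'
from ang import *
for i in range(1): print(shot(f'sy{i}'))
o=ctrl.get_obs();print(o['time_s'],o['ee_pos'],o['force'])
E
```

```text
(13.3, [(np.float64(163.1), np.float64(0.1153), 1700), (np.float64(182.8), np.float64(0.1154), 1685)])
13.35 [ 0.54562291 -0.04519207  0.1601475 ] [-7.2452941  -5.047509   15.11133553]
```

View pics/sy0.png

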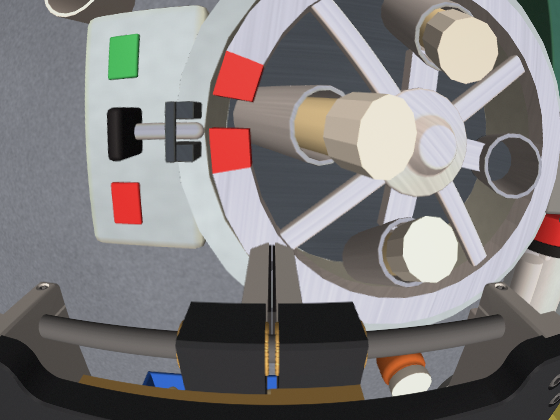

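{"api": "drive_tool", "payload": {
  "increments": [
    [[0,0,0],[2.4,2.9,0],0],
    [[0,0,0],[2.4,2.8,0],0],
    [[0,0,0],[2.5,2.7,0],0],
    [[0,0,0],[0,0,0],0]
  ]
}}

```text
time_s: 13.85
ee_pos: [0.5536, -0.0532, 0.1602]
eef_rot: [3.141, -0.003, 0.0]
force: [-2.9, -1.6, 13.2]
grip_width: 0.0004
```

```bash
python3 - <<'E'
from ang import *
for i in range(1): print(shot(f'sz{i}'))
o=ctrl.get_obs();print(o['time_s'],o['ee_pos'],o['force'])
E
```

```text
(13.85, [(np.float64(168.7), np.float64(0.1153), 1667), (np.float64(188.4), np.float64(0.1153), 1648)])
13.9 [ 0.55350533 -0.05316778  0.16019285] [-1.88951464 -0.94844562 12.77594175]
```

{"api": "drive_tool", "payload": {
  "increments": [
    [[0,0,0],[0,0,-0.5],0],
    [[0,0,0],[0,0,-0.5],0],
    [[0,0,0],[0,0,0],0],
    [[0,0,0],[0,0,-0.3],0],
    [[0,0,0],[0,0,0],0]
  ]
}}

```text
time_s: 14.52
ee_pos: [0.5533, -0.053, 0.1603]
eef_rot: [-3.142, -0.001, -0.0]
force: [1.1, 1.8, 4.8]
grip_width: 0.0006
```

```bash
python3 - <<'E'
from ang import *
for i in range(1): print(shot(f'ta{i}'))
o=ctrl.get_obs();print(o['time_s'],o['ee_pos'],o['force'])
E
```

```text
(14.525, [(np.float64(168.5), np.float64(0.1153), 1662), (np.float64(188.1), np.float64(0.1153), 1646)])
14.575 [ 0.55334328 -0.05307269  0.16027235] [1.20995751 0.01922979 5.11973909]
```

{"api": "drive_tool", "payload": {
  "increments": [
    [[0,0,0],[0,0,-0.3],0],
    [[0,0,0],[0,0,-0.3],0],
    [[0,0,0],[0,0,-0.3],0],
    [[0,0,0],[0,0,-0.5],0],
    [[0,0,0],[0,0,-2],0]
  ]
}}

```text
time_s: 15.2
ee_pos: [0.5532, -0.0534, 0.1633]
eef_rot: [-3.142, 0.001, -0.001]
force: [0.9, -0.3, -0.2]
grip_width: 0.0006
```

```bash
python3 - <<'E'
from ang import *
for i in range(3): print(shot(f'tb{i}'))
o=ctrl.get_obs();print(o['time_s'],o['ee_pos'],o['force'])
E
```

```text
(15.2, [(np.float64(168.4), np.float64(0.1153), 1610), (np.float64(188.2), np.float64(0.1153), 1596)])
(15.25, [(np.float64(168.5), np.float64(0.1153), 1604), (np.float64(188.2), np.float64(0.1154), 1586)])
(15.3, [(np.float64(168.5), np.float64(0.1153), 1605), (np.float64(188.2), np.float64(0.1154), 1591)])
15.35 [ 0.55333903 -0.05334331  0.16355813] [0.22388064 0.21896102 0.18594838]
```

{"api": "drive_tool", "payload": {
  "increments": [
    [[0,0,0],[0,0,-26],0],
    [[0,0,0],[-43,-28.6,0],0],
    [[0,0,0],[-43,-28.6,0],0],
    [[0,0,0],[-43,-28.6,0],0],
    [[0,0,0],[0,0,15],0],
    [[0,0,0],[0,0,26],0],
    [[0,0,0],[6,0.2,0],0],
    [[0,0,0],[6,0.2,0],0],
    [[0,0,0],[5,0.2,0],0]
  ]
}}

```text
time_s: 16.48
ee_pos: [0.4423, 0.0317, 0.1491]
eef_rot: [3.142, -0.001, -0.001]
force: [-2.7, -0.2, 0.5]
grip_width: 0.0007
```

```bash
python3 - <<'E'
from ang import *
print(shot('tc'))
o=ctrl.get_obs();print(o['time_s'],o['ee_pos'],o['force'])
E
```

```text
(16.475, [(np.float64(167.8), np.float64(0.1202), 1608), (np.float64(185.8), np.float64(0.1174), 1333)])
16.525 [0.44255366 0.03171633 0.14902146] [ 1.04696086 -0.37107683 -0.30105721]
```

View pics/tc.png

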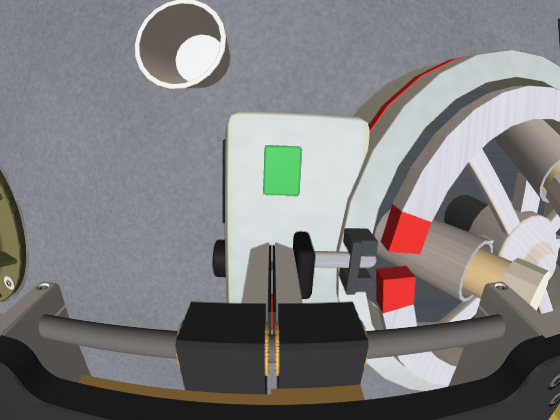

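{"api": "drive_tool", "payload": {
  "increments": [
    [[0,0,0],[4,0.1,0],0],
    [[0,0,0],[4,0.1,0],0],
    [[0,0,0],[4,0.1,0],0],
    [[0,0,0],[4,0.2,0],0],
    [[0,0,0],[4,0.1,0],0],
    [[0,0,0],[3,0.1,0],0]
  ]
}}

```text
time_s: 17.27
ee_pos: [0.4634, 0.0312, 0.1482]
eef_rot: [3.142, 0.004, -0.0]
force: [-24.4, -0.8, 16.7]
grip_width: 0.0005
```

{"api": "drive_tool", "payload": {
  "increments": [
    [[0,0,0],[1,0,0],0],
    [[0,0,0],[0,0,0],0]
  ]
}}

```text
time_s: 17.52
ee_pos: [0.4633, 0.0312, 0.1482]
eef_rot: [3.141, 0.006, -0.0]
force: [-22.2, -1.0, 13.1]
grip_width: 0.0008
```

{"api": "drive_tool", "payload": {
  "increments": [
    [[0,0,0],[-6,0,0],0],
    [[0,0,0],[-15,0,0],0],
    [[0,0,0],[0,0,-40],0],
    [[0,0,0],[0,0,-40],0]
  ]
}}

```text
time_s: 18.02
ee_pos: [0.4442, 0.0313, 0.2295]
eef_rot: [-3.142, 0.0, -0.0]
force: [0.5, 0.0, 0.2]
grip_width: 0.0006
```

```bash
python3 - <<'E'
from ang import *
print(shot('td'))
o=ctrl.get_obs();print(o['time_s'],o['ee_pos'],o['force'])
im=cv2.imread('pics/td.png')[120:310,290:500]; cv2.imwrite('pics/tdz.png',cv2.resize(im,None,fx=3.4,fy=3.1,interpolation=cv2.INTER_CUBIC))
E
```

```text
(18.025, [(np.float64(168.1), np.float64(0.1184), 823), (np.float64(186.6), np.float64(0.1167), 780)])
18.075 [0.44590705 0.03127771 0.23467326] [0.16604477 0.75055303 6.07323594]
```

View pics/tdz.png

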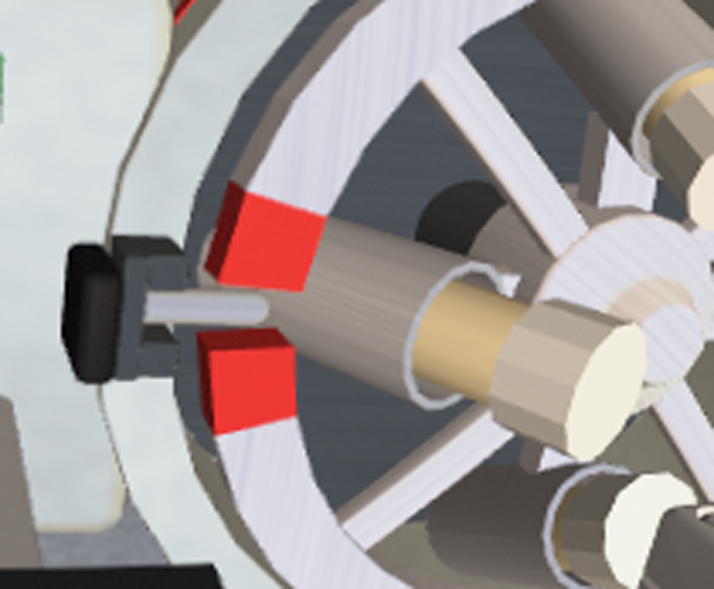

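{"api": "drive_tool", "payload": {
  "increments": [
    [[0,0,0],[5,59,0],0],
    [[0,0,0],[5,59,0],0],
    [[0,0,0],[5,59,0],0],
    [[0,0,0],[5,59,0],0.7],
    [[0,0,0],[5,59,0],0.7],
    [[0,0,0],[4,59,0],0.7],
    [[0,0,10],[0,0,0],0.7],
    [[0,0,10],[0,0,0],0.7],
    [[0,0,10],[0,0,0],0.7],
    [[0,0,10],[0,0,0],0.7],
    [[0,0,10],[0,0,0],0.7],
    [[0,0,10],[0,0,0],0.7],
    [[0,0,10],[0,0,0],0.7],
    [[0,0,10],[0,0,0],0.7],
    [[0,0,10],[0,0,0],0.7],
    [[0,0,0],[0,0,0],0.7]
  ]
}}

```text
time_s: 20.08
ee_pos: [0.4733, -0.3228, 0.2282]
eef_rot: [-3.141, -0.0, -1.57]
force: [-0.3, 0.4, -0.0]
grip_width: 0.0657
```

```bash
python3 - <<'E'
from ang import *
C=cal('wrist');im=ctrl.camera('wrist'); cv2.imwrite('pics/te.png',im[:,:,::-1])
hsv=cv2.cvtColor(im,cv2.COLOR_RGB2HSV);H,S,V=cv2.split(hsv)
m=(((H<8)|(H>172))&(S>150)&(V>90)).astype('uint8');k,l,st,ce=cv2.connectedComponentsWithStats(m)
for i in range(1,k):
    if st[i,4]>100: print(st[i],ce[i].round(1),onz('wrist',*ce[i],.126,C).round(4))
o=ctrl.get_obs();print(o['time_s'],o['ee_pos'],o['eef_rot'],o['grip_width'],o['qpos'])
print('cam',-C[1].T@C[2])
E
```

```text
[ 26   0  52 184 249] [62.9 95.9] [ 0.5872 -0.1304  0.126 ]
[ 255  189   41   45 1467] [274.6 211.3] [ 0.4767 -0.3251  0.126 ]
[  0 226  20  19 282] [  9.2 234.6] [ 0.4484 -0.0256  0.126 ]
20.125 [ 0.47330041 -0.32280906  0.22824146] [-3.14147013e+00 -3.83112213e-05 -1.56726159e+00] 0.06595335242595206 [-6.62518016e-01  3.46704329e-01  1.44575378e+00  4.67268868e-05
  1.34901453e+00  9.04733295e-01]
cam [ 0.55714874 -0.32251717  0.38976799]
```

View pics/te.png

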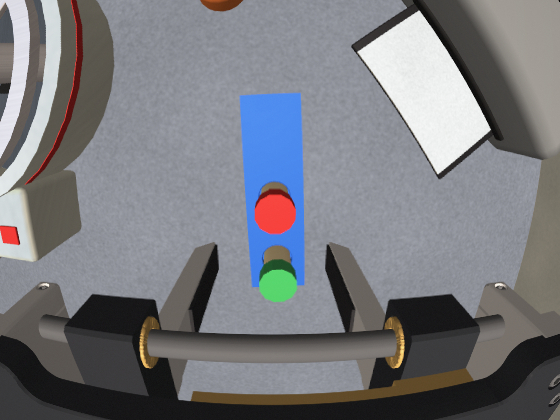

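{"api": "drive_tool", "payload": {
  "increments": [
    [[0,0,0],[2,-2,40],0.7],
    [[0,0,0],[0,0,40],0.7],
    [[0,0,0],[0,0,25],0.7],
    [[0,0,0],[0,0,10],0.7],
    [[0,0,0],[0,0,0],0.25],
    [[0,0,0],[0,0,0],0.25],
    [[0,0,0],[0,0,0],0.2],
    [[0,0,0],[0,0,0],0.2]
  ],
  "squeeze": 25
}}

```text
time_s: 21.12
ee_pos: [0.4755, -0.325, 0.1142]
eef_rot: [-3.141, -0.001, -1.571]
force: [0.2, -0.7, 3.5]
grip_width: 0.0348
```

{"api": "drive_tool", "payload": {
  "increments": [
    [[0,0,0],[0,0,-20],0.2],
    [[0,0,0],[0,0,-40],0.2],
    [[0,0,0],[0,0,-50],0.2],
    [[0,0,0],[0,0,-50],0.2],
    [[0,0,0],[0,0,-55],0.2],
    [[0,0,0],[0,0,0],0.2]
  ]
}}

```text
time_s: 21.88
ee_pos: [0.4758, -0.3252, 0.3329]
eef_rot: [-3.136, -0.005, -1.571]
force: [-0.5, 0.8, -2.1]
grip_width: 0.0347
```

```bash
python3 - <<'E'
from ang import *
for n in ['scene','side']:
    im=ctrl.camera(n)[:,:,::-1]; cv2.imwrite(f'pics/{n}5.png',im)
a=cv2.imread('pics/scene5.png')[160:290,180:340]; cv2.imwrite('pics/sc5z.png',cv2.resize(a,None,fx=4.5,fy=4.5,interpolation=cv2.INTER_CUBIC))
a=cv2.imread('pics/side5.png')[150:270,200:390]; cv2.imwrite('pics/sd5z.png',cv2.resize(a,None,fx=4,fy=4,interpolation=cv2.INTER_CUBIC))
o=ctrl.get_obs();print(o['time_s'],o['ee_pos'],o['eef_rot'],o['grip_width'])
p,e=tri([ray('scene',160+325/3.8,160+322/3.8),ray('side',180+558/3.8,160+98/3.8)]);print('mouth old',p,e,np.hypot(p[0]-.637,p[1]-.0262))
E
```

```text
21.975 [ 0.4750886  -0.32471202  0.32805471] [ 3.14149650e+00  1.02720501e-04 -1.57117381e+00] 0.03466763082027193
mouth old [0.68770548 0.06853185 0.15375679] [np.float64(0.0009946742250062114), np.float64(0.0009946742250059096)] 0.06605324718932674
```

View pics/sc5z.png

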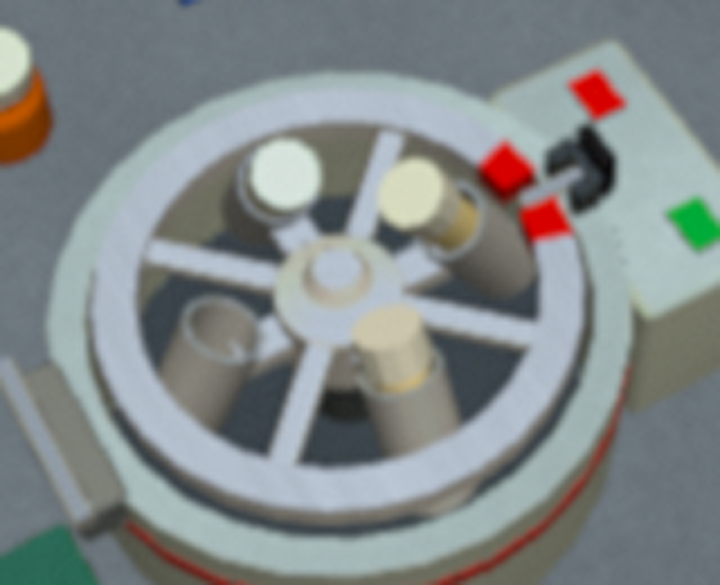

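View pics/sd5z.png

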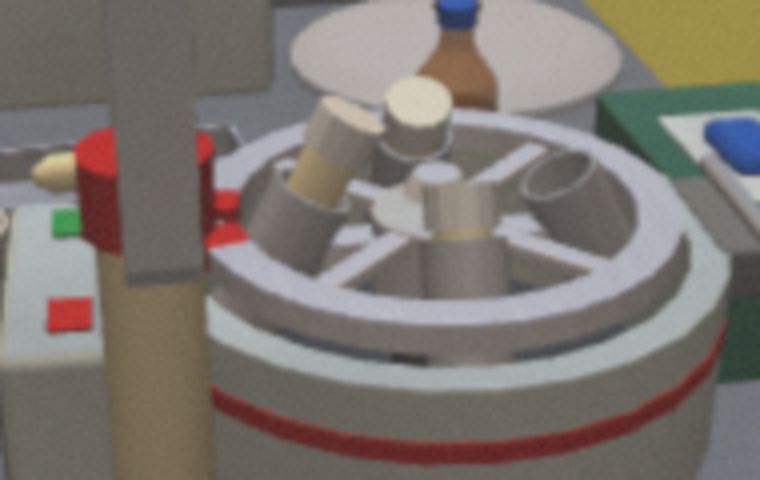

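View pics/side5.png

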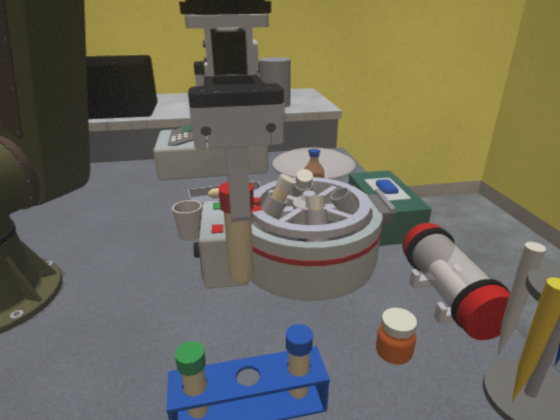

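```bash
python3 - <<'E'
from h import *
p,e=tri([ray('scene',228.7,232.9),ray('side',340,193.5)]);print('mouth',p,e,np.hypot(p[0]-.637,p[1]-.0262),np.degrees(np.arctan2(p[1]-.0262,p[0]-.637)))
# predicted mouth ring, given M
M=np.array([.701,.0244,.154])
a=np.radians(27);u=np.array([np.cos(np.radians(-1.6)),np.sin(np.radians(-1.6)),0]);z=np.array([-np.sin(a)*u[0],-np.sin(a)*u[1],np.cos(a)]);yv=np.array([-u[1],u[0],0]);xv=np.cross(yv,z)
for n in['scene','side']:
    im=cv2.imread(f'pics/{n}5.png')
    big=cv2.resize(im[150:290,180:390],None,fx=3.8,fy=3.8,interpolation=cv2.INTER_CUBIC)
    for t in range(0,360,30):
        for r,c in((.018,(0,255,0)),):
            q=proj(n,M+r*(np.cos(np.radians(t))*xv+np.sin(np.radians(t))*yv)); cv2.circle(big,(int((q[0]-180+.5)*3.8),int((q[1]-150+.5)*3.8)),2,c,-1)
    cv2.imwrite(f'pics/ring_{n}.png',big)
print(z)
for d in (.1232+.05,.1232,.0332): print(d,M+z*d)
E
```

```text
mouth [0.70413256 0.02293109 0.15479481] [np.float64(0.00027973652339859296), np.float64(0.00027973652339880953)] 0.06721209560261016 -2.7877237450034986
[-0.4538135   0.01267616  0.89100652]
0.17320000000000002 [0.6223995  0.02659551 0.30832233]
0.1232 [0.64509018 0.0259617  0.263772  ]
0.0332 [0.68593339 0.02482085 0.18358142]
```

View pics/ring_scene.png

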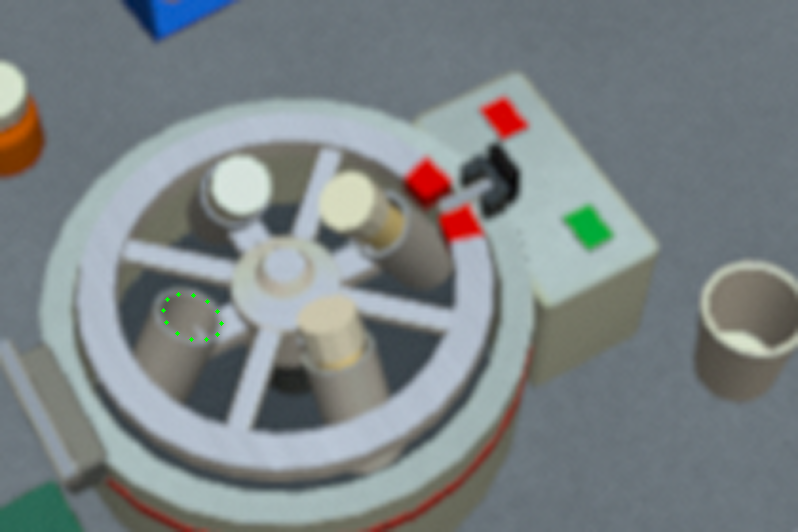

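View pics/ring_side.png

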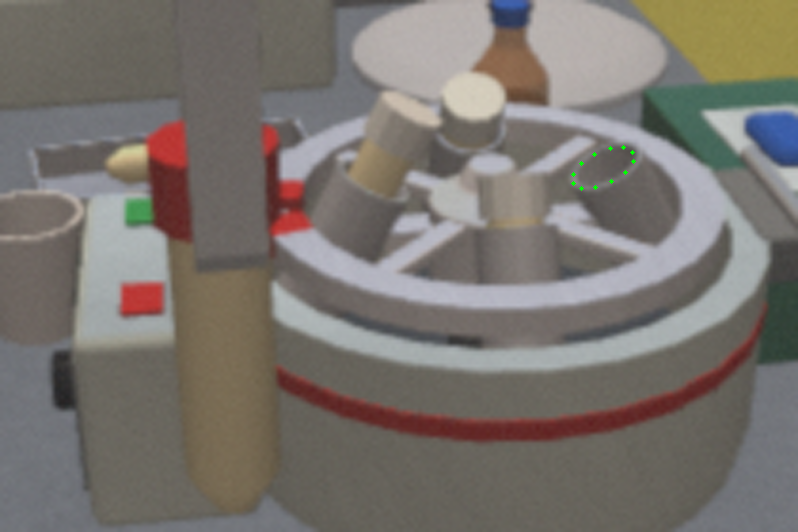

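{"api": "drive_tool", "payload": {
  "increments": [
    [[0,0,1.6],[0,0,0],0.2],
    [[9,0,0],[0,0,0],0.2],
    [[9,0,0],[0,0,0],0.2],
    [[9,0,0],[0,0,0],0.2],
    [[0,0,0],[0,0,0],0.2]
  ]
}}

```text
time_s: 22.6
ee_pos: [0.4738, -0.3248, 0.3272]
eef_rot: [-2.672, 0.002, -1.602]
force: [0.4, 0.4, -1.3]
grip_width: 0.0351
```

```bash
cat > ins.py <<'E'
from h import *
from scipy.spatial.transform import Rotation as Ro
M=np.array([.702,.024,.154])
a=np.radians(27);u=np.array([np.cos(np.radians(-1.6)),np.sin(np.radians(-1.6)),0]);z=np.array([-np.sin(a)*u[0],-np.sin(a)*u[1],np.cos(a)])
def st(d):
    o=ctrl.get_obs();R=Ro.from_euler('xyz',o['eef_rot']).as_matrix()
    print(o['time_s'],o['ee_pos'].round(4),o['grip_width'].round(4),'F',o['force'].round(1),'ztool',R[:,2].round(3),'want',-z.round(3))
    print('shift tool mm',(R.T@(M+z*d-o['ee_pos'])*1e3).round(1))
    q=R.T@(o['ee_pos']-M)*1e3; print('pos rel mouth in tool axes',q.round(1))
E
python3 -c "
from ins import *
st(.21)"
```

```text
Traceback (most recent call last):
  File "ins.py", line 7, in st
    print(o['time_s'],o['ee_pos'].round(4),o['grip_width'].round(4),'F',o['force'].round(1),'ztool',R[:,2].round(3),'want',-z.round(3))
                                           ^^^^^^^^^^^^^^^^^^^^^
AttributeError: 'float' object has no attribute 'round'
```

```bash
sed -i "s/o\['grip_width'\].round(4)/o['grip_width']/" ins.py; python3 -c "
from ins import *
st(.21)"
```

```text
22.6 [ 0.4738 -0.3248  0.3272] 0.03509170935676617 F [ 0.4  0.4 -1.3] ztool [ 0.452 -0.012 -0.892] want [ 0.454 -0.013 -0.891]
shift tool mm [-355.4 -114.8   43.4]
pos rel mouth in tool axes [ 355.3  115.2 -253.4]
```

{"api": "drive_tool", "payload": {
  "increments": [
    [[0,0,0],[-30,-16,0],0.2],
    [[0,0,0],[-55,-20,0],0.2],
    [[0,0,0],[-55,-20,0],0.2],
    [[0,0,0],[-55,-20,8],0.2],
    [[0,0,0],[-55,-20,10],0.2],
    [[0,0,0],[-55,-18,10],0.2],
    [[0,0,0],[-50,-1,15],0.2],
    [[0,0,0],[0,0,0],0.2],
    [[0,0,0],[0,0,0],0.2]
  ]
}}

```text
time_s: 23.72
ee_pos: [0.6074, 0.0265, 0.3422]
eef_rot: [-2.672, -0.001, -1.599]
force: [-0.2, 0.2, 0.0]
grip_width: 0.0346
```

```bash
python3 -c "
from ins import *
st(.13)
for n in ['scene','side','wrist']:
    im=ctrl.camera(n)[:,:,::-1]; cv2.imwrite(f'pics/{n}6.png',im)
a=cv2.imread('pics/scene6.png')[100:290,150:370]; b=cv2.imread('pics/side6.png')[100:290,200:420]
cv2.imwrite('pics/six.png',cv2.resize(np.vstack([a,b]),None,fx=1.55,fy=1.55,interpolation=cv2.INTER_CUBIC))
"
```

```text
23.725 [0.6074 0.0265 0.3422] 0.034598894112286845 F [-0.2  0.2  0. ] ztool [ 0.452 -0.014 -0.892] want [ 0.454 -0.013 -0.891]
shift tool mm [-0.2  1.  80.6]
pos rel mouth in tool axes [   0.4   -0.8 -210.6]
```

View pics/six.png

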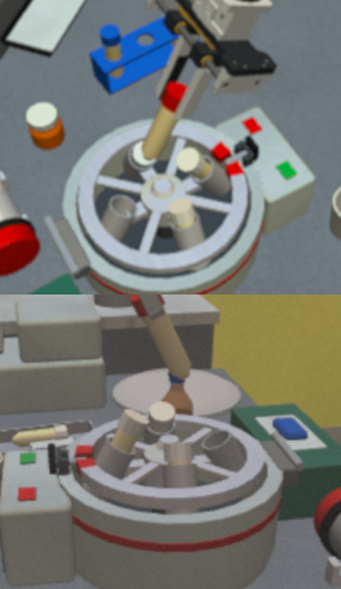

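View pics/wrist6.png

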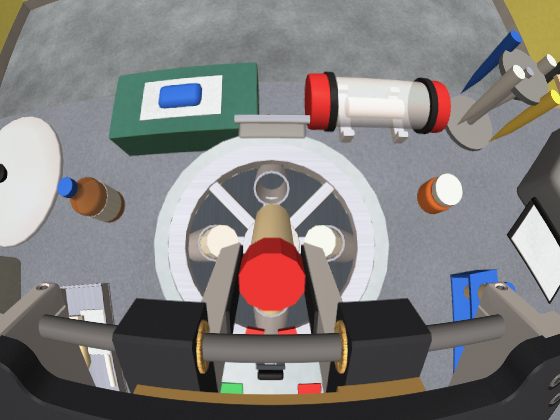

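```bash
python3 -c "
from ins import *
C=cal('wrist')
im=cv2.imread('pics/wrist6.png');xv=np.cross([-u[1],u[0],0],z);yv=np.array([-u[1],u[0],0])
b=cv2.resize(im[140:240,200:340],None,fx=5,fy=5,interpolation=cv2.INTER_CUBIC)
for t in range(0,360,20):
    q=proj('wrist',M+.018*(np.cos(np.radians(t))*xv+np.sin(np.radians(t))*yv),C); cv2.circle(b,(int((q[0]-200+.5)*5),int((q[1]-140+.5)*5)),3,(0,255,0),-1)
cv2.imwrite('pics/w6z.png',b)
"
```

```text
(no output)
```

View pics/w6z.png

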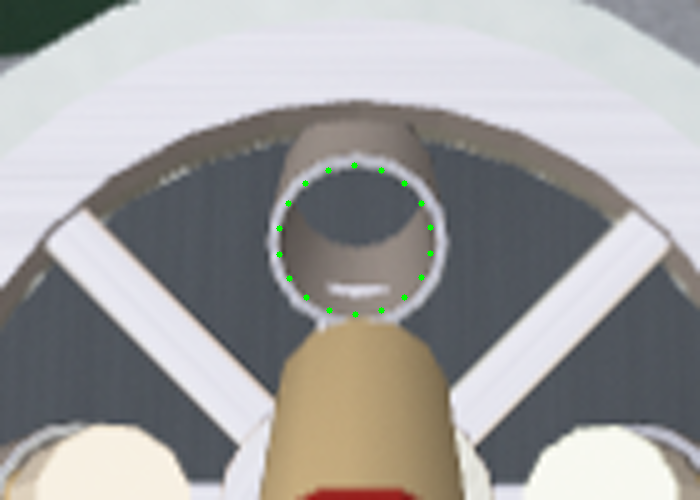

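{"api": "drive_tool", "payload": {
  "increments": [
    [[0,0,0],[0,0.8,35],0.2],
    [[0,0,0],[0,0,40],0.2],
    [[0,0,0],[0,0,20],0.2],
    [[0,0,0],[0,0,15],0.2],
    [[0,0,0],[0,0,15],0.2],
    [[0,0,0],[0,0,0],0.2]
  ]
}}

```text
time_s: 24.62
ee_pos: [0.6632, 0.025, 0.23]
eef_rot: [-2.671, -0.0, -1.599]
force: [-0.4, 0.5, -0.5]
grip_width: 0.0348
```

```bash
python3 -c "
from ins import *
st(.0332)"
```

```text
24.625 [0.6632 0.025  0.23  ] 0.03477243811433846 F [-0.4  0.5 -0.5] ztool [ 0.453 -0.013 -0.891] want [ 0.454 -0.013 -0.891]
shift tool mm [-0.1 -0.1 52.1]
pos rel mouth in tool axes [  0.1   0.1 -85.3]
```

Foot is 23 mm inside without force. Continue.

{"api": "drive_tool", "payload": {
  "increments": [
    [[0,0,0],[0,0,15],0.2],
    [[0,0,0],[0,0,15],0.2],
    [[0,0,0],[0,0,12],0.2],
    [[0,0,0],[0,0,5],0.2],
    [[0,0,0],[0,0,2],0.2],
    [[0,0,0],[0,0,0],0.2]
  ]
}}

```text
time_s: 25.38
ee_pos: [0.6855, 0.0244, 0.1872]
eef_rot: [-2.67, 0.0, -1.599]
force: [0.0, -0.4, -0.4]
grip_width: 0.035
```

```bash
python3 -c "
from ins import *
st(.0332)"
```

```text
25.375 [0.6855 0.0244 0.1872] 0.03501487609055205 F [ 0.  -0.4 -0.4] ztool [ 0.454 -0.013 -0.891] want [ 0.454 -0.013 -0.891]
shift tool mm [-0.   0.4  3.9]
pos rel mouth in tool axes [  0.1  -0.4 -37.1]
```

{"api": "drive_tool", "payload": {
  "increments": [
    [[0,0,0],[0,0,2],0.2],
    [[0,0,0],[0,0,1],0.2],
    [[0,0,0],[0,0,1],0.2],
    [[0,0,0],[0,0,1],0.2]
  ]
}}

```text
time_s: 25.88
ee_pos: [0.6885, 0.0244, 0.1856]
eef_rot: [-2.666, 0.0, -1.599]
force: [-12.8, 0.4, 20.7]
grip_width: 0.0349
```

```bash
python3 -c "
from ins import *
st(.0332)"
```

```text
25.875 [0.6885 0.0244 0.1856] 0.03491733150444287 F [-12.8   0.4  20.7] ztool [ 0.458 -0.013 -0.889] want [ 0.454 -0.013 -0.891]
shift tool mm [0.  2.3 1. ]
pos rel mouth in tool axes [ -0.   -2.5 -34.2]
```

{"api": "drive_tool", "payload": {
  "increments": [
    [[0,0,0],[0,0,-1.5],0.2],
    [[0,0,0],[0,0,0],0.55],
    [[0,0,0],[0,0,0],0.55],
    [[0,0,0],[0,0,0],0.55],
    [[0,0,0],[0,0,-15],0.55],
    [[0,0,0],[0,0,-30],0.55],
    [[0,0,0],[0,0,-40],0.55],
    [[0,0,0],[0,0,-50],0.55],
    [[0,0,0],[0,0,0],0.55]
  ]
}}

```text
time_s: 27.0
ee_pos: [0.6256, 0.0262, 0.3095]
eef_rot: [-2.663, 0.0, -1.599]
force: [1.3, -0.7, 0.2]
grip_width: 0.0516
```

```bash
python3 -c "
from ins import *
st(.0332)
for n in ['scene','side','wrist']:
    im=ctrl.camera(n)[:,:,::-1]; cv2.imwrite(f'pics/{n}7.png',im)
a=cv2.imread('pics/scene7.png')[130:290,170:370]; b=cv2.imread('pics/side7.png')[110:270,200:400]
cv2.imwrite('pics/seven.png',cv2.resize(np.hstack([a,b]),None,fx=2,fy=2,interpolation=cv2.INTER_CUBIC))
"
```

```text
27.0 [0.6256 0.0262 0.3095] 0.05157429757975869 F [ 1.3 -0.7  0.2] ztool [ 0.461 -0.013 -0.888] want [ 0.454 -0.013 -0.891]
shift tool mm [1.000e-01 3.500e+00 1.401e+02]
pos rel mouth in tool axes [-1.000e-01 -3.800e+00 -1.733e+02]
```

View pics/seven.png

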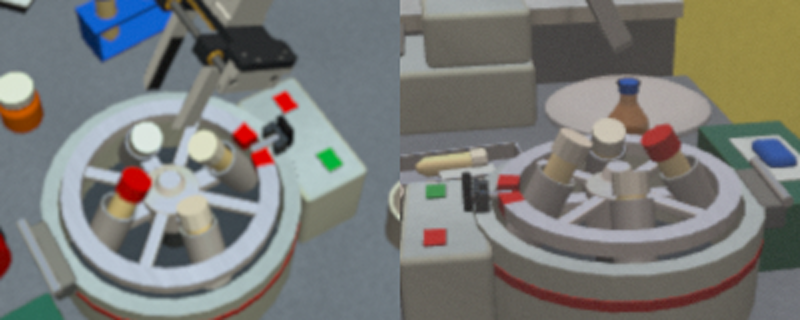

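View pics/wrist7.png

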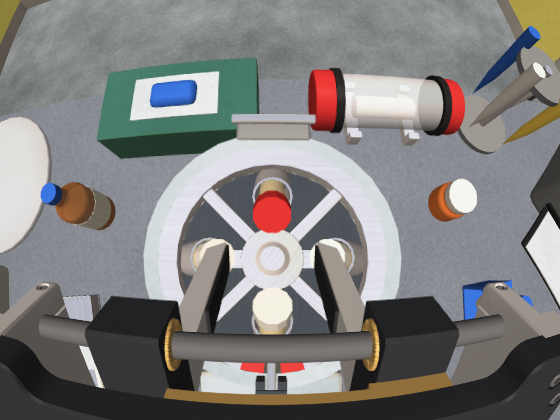

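```bash
python3 -c "
from ins import *
pts=[]
for n,box in (('scene',(215,205,255,250)),('side',(310,160,350,205))):
    im=cv2.imread(f'pics/{n}7.png');hsv=cv2.cvtColor(im,cv2.COLOR_BGR2HSV);H,S,V=cv2.split(hsv)
    m=(((H<8)|(H>172))&(S>120)&(V>70)).astype('uint8');k,l,s,ce=cv2.connectedComponentsWithStats(m)
    for i in range(1,k):
        if s[i,4]>60 and box[0]<ce[i][0]<box[2] and box[1]<ce[i][1]<box[3]: print(n,s[i],ce[i]); pts.append(ray(n,*ce[i]))
    print(n,'pred',proj(n,M+z*.034),'top',proj(n,M+z*.045),'2cm out',proj(n,M+z*.054))
p,e=tri(pts);print(p,e,'along z from mouth mm',(p-M)@z*1e3)
a=cv2.imread('pics/side7.png')[150:240,290:380];cv2.imwrite('pics/s7z.png',cv2.resize(a,None,fx=6.5,fy=6.5,interpolation=cv2.INTER_CUBIC))
"
```

```text
scene [228 213  18  19 239] [236.41422594 221.66108787]
scene pred [234.575703   222.99597963] top [236.20707285 219.66072511] 2cm out [237.55938917 216.89598168]
side [321 172  19  19 242] [329.85123967 180.94628099]
side pred [332.28153719 180.79744976] top [330.14908457 176.51426694] 2cm out [328.38404083 172.96905099]
[0.68140213 0.02382002 0.18461146] [np.float64(0.00016065625407256286), np.float64(0.00016065625407244937)] along z from mouth mm 36.620315139248696
```

View pics/s7z.png

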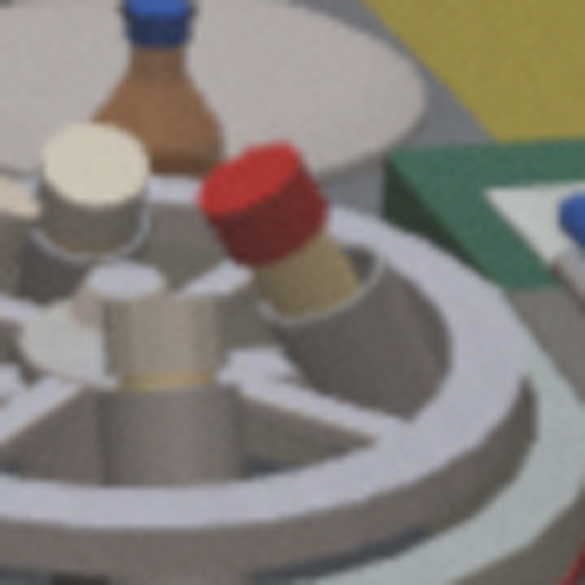

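{"api": "drive_tool", "payload": {
  "increments": [
    [[0,0,0],[0,6,0],0],
    [[0,0,0],[0,0,0],0],
    [[0,0,0],[0,0,0],0],
    [[0,0,0],[0,0,40],0],
    [[0,0,0],[0,0,40],0],
    [[0,0,0],[0,0,20],0],
    [[0,0,0],[0,0,5],0],
    [[0,0,0],[0,0,2],0]
  ]
}}

```text
time_s: 28.15
ee_pos: [0.6699, 0.0249, 0.2089]
eef_rot: [-2.666, 0.0, -1.599]
force: [-9.9, -0.2, 18.0]
grip_width: 0.0008
```

```bash
python3 -c "
from ins import *
st(.062)"
```

```text
28.15 [0.6699 0.0249 0.2089] 0.0008281108068221627 F [-9.9 -0.2 18. ] ztool [ 0.458 -0.013 -0.889] want [ 0.454 -0.013 -0.891]
shift tool mm [ 0.  -3.7  1.5]
pos rel mouth in tool axes [  0.    3.4 -63.5]
```

{"api": "drive_tool", "payload": {
  "increments": [
    [[0,0,0],[0,0,-3],0],
    [[0,0,0],[0,0,-20],0],
    [[0,0,0],[0,0,-45],0],
    [[0,0,0],[0,0,-55],0],
    [[0,0,0],[0,0,-40],0],
    [[0,0,0],[0,0,0],0]
  ]
}}

```text
time_s: 28.9
ee_pos: [0.5943, 0.0271, 0.3564]
eef_rot: [-2.663, 0.0, -1.599]
force: [0.3, 0.7, -0.5]
grip_width: 0.0005
```

```bash
python3 -c "
from ins import *
st(.062)
for n in ['scene','side']:
    im=ctrl.camera(n)[:,:,::-1]; cv2.imwrite(f'pics/{n}8.png',im)
a=cv2.imread('pics/scene8.png'); b=cv2.imread('pics/side8.png')
cv2.imwrite('pics/e1.png',np.vstack([a[60:360],b[110:400]]))
cv2.imwrite('pics/e2.png',cv2.resize(np.hstack([a[150:290,190:360],b[130:270,210:380]]),None,fx=2.3,fy=2.3,interpolation=cv2.INTER_CUBIC))
"
```

```text
28.9 [0.5943 0.0271 0.3564] 0.0005487768266756971 F [ 0.3  0.7 -0.5] ztool [ 0.46  -0.013 -0.888] want [ 0.454 -0.013 -0.891]
shift tool mm [  0.   -2.9 167.3]
pos rel mouth in tool axes [  -0.     2.5 -229.3]
```

View pics/e1.png

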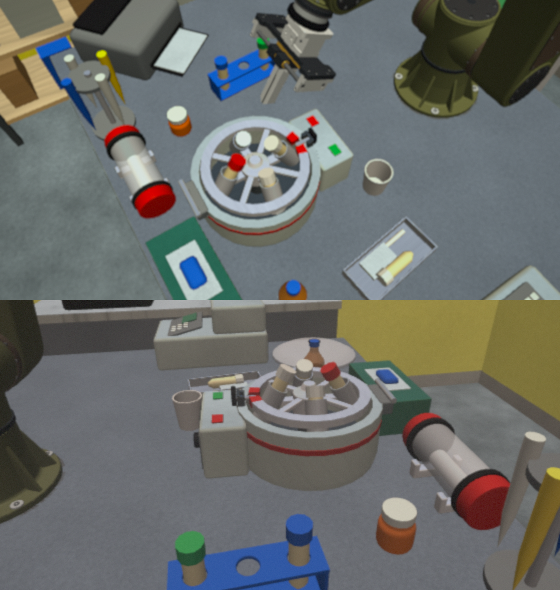

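View pics/e2.png

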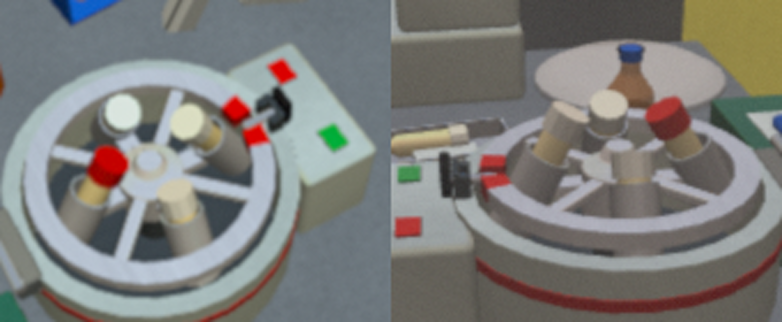

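All in order: the tube is seated like its neighbours, the bolt is in and everything else stands as before. Handing in.

```bash
python3 -c "
from station import ctrl
print(ctrl.hand_in())"
```

```text
the job is handed in; nothing more can be done
None
```

The job is done and handed in at about 29 s. The rotor is locked, and the red-capped tube is seated in the empty place and released.

- **Spin:** I pushed the rim and the rotor ran free at about 20 turns a minute. It was still at about 16 turns a minute at my last measurement, roughly 2 s before I touched it again.
- **Stopping it in line:** This took more than one touch.
  - The first braking touch stopped the hole about 8° past the slot, so I dragged it back with the fingers still on the rim.
  - Lifting off then set it drifting about 5.5° the other way, so I touched it again, brought it in line and lifted off slowly.
  - It then stood still within about 0.1° of the slot's measured angle.
- **Lock:** The bolt tab met its end stop at the expected 22 mm of travel. The picture shows the tab against the cheeks and the rod in the hole.
- **Tube:** It went down the sleeve without resistance and stopped on the floor at 24 N. A 20 N press on the cap after release did not move it down. Both stops came 1 to 1.5 mm higher than calculated, within the camera error, and the cap leans a few millimetres towards the axis, inside the sleeve's clearance.
- **Rest of the bench:** The last pictures show the other tubes, bottle, jar and beaker apparently where they stood, with the robot clear of everything.

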